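Bring the square test filter over the light pad

TASK

On the bench of this optician's workshop, turn the five-armed filter wheel until its one square filter is centred over the lit window of the round light pad. Turn it the shorter way, so that the square filter never passes over the small lens tray, then let go and leave the wheel standing still.

Things in the scene. Friction and masses are not known exactly. Their poses are not given: they have to be found in the camera images.
- filter_wheel: Five-armed wheel on a fixed pedestal, turning endlessly either way about its vertical axis; friction 0.06 N m, no stops or clicks. Origin on the axis, 40 mm above the bench; z up, x along the square filter's arm. Black knob bar on the axis: 56 mm long along x, 16 mm wide along y, 16 to 52 mm above the origin, a 54 mm metal disc beneath it. Grip with the TCP about 40 mm above the origin.
- square_filter (a point): Centre of the wheel's only square filter: clear glass in a black frame, 64 mm side, 6 mm thick, 115 mm from the axis, 43 mm above the bench, at the end of an aluminium arm. It turns with the wheel. The other four filters, 72 degrees apart, are round, 60 mm across.
- light_pad: Round charcoal light pad, 84 mm across, 20 mm high, fixed to the bench under the filters' path, with a lit pale window 26 mm across in the middle of its top. Origin: centre of its underside, 115 mm from the wheel's axis. The square filter starts between pad and tray, 35 to 85 degrees round from the pad.
- lens_tray: Small rectangular grey tray, 84 by 68 mm, 18 mm high, with a round lens in it, fixed to the bench under the filters' path. Origin: centre of its underside, 115 mm from the wheel's axis, 120 degrees round from the light pad, to one side or the other (it varies).
Not all that is in view belongs to the job. What is shaped like the light_pad but purple is not meant.

How it is judged:
At the end, for the whole second after the job is handed in: The centre of the square filter is within 20 mm, seen from above, of the centre of the light pad, and the wheel stands still (slower than 0.05 rad/s) (horizontal distance between square_filter and light_pad below 0.02 m and angular speed of filter_wheel below 0.05 rad/s); the robot touches nothing.
It fails at once if the square filter passes over the lens tray (its centre comes within 35 mm of the tray's centre, seen from above): the wheel was turned the long way (horizontal distance between square_filter and lens_tray below 0.035 m).
It also fails if it takes over 32 s, if anything falls off the work surface, if the arm or the gripper's body presses on something with over 40 N, if the wrist force passes 120 N, or if a joint passes its speed limit or range.

ROBOT

A 6-joint arm with a two-finger parallel gripper is mounted at the origin on the work surface. World frame = base frame: x ahead of the robot, y to its left, z up, the work surface at z = 0. Lengths are in m, angles in rad, forces in N, time in s.
With the tool pointing down it reaches from about 0.35 to 0.875 m from the base axis. Payload 4.2 kg.
Tool frame: the origin (TCP) lies between the finger pads, 19 mm behind the fingertips; this is the grasp point; z points along the fingers, y is the line along which they close (so a half turn about z gives the same grasp; the last joint's range is limited). The gripper opens to 85 mm and grips with 20 to 120 N. Pads are 22 mm wide; open, the fingers measure 114 mm over their backs; the gripper's body (76 mm by 85 mm) begins 54 mm behind the grasp point. The pads swing forward as they close: fully open they stand 13 mm farther back than shut.
Start: joints at [1.527, 0.385, 0.008, 0, -1.194, -0.259], TCP at [0.186, 0.597, 0.25] pointing down, gripper open.
Joint ranges: [-3.14, 3.14], [-1.21, 2.06], [-1.07, 1.41], [-3.16, 2.05], [-2.99, -0.16], [-3.1, 3.1]. Speed limits (rad/s): [2.79, 2.79, 3.14, 3.14, 3.14, 3.14].

INTERFACE

Orientations are given as a unit quaternion [w, x, y, z].
In Python, from rig import r gives the robot as it stands.
- The arm moves only by the shell command python3 -m pendant 'ROWS' [OPENING] [FORCE]. ROWS is JSON, a list of rows, each an object of numbers: "dx", "dy", "dz": the shift along the tool's x, y, z in units of 60 mm (1.0 is 60 mm); "yaw": the turn about the tool's z in units of 6 degrees (1.0 is 6 degrees). A call has 1 to 5 rows; each row shifts and turns the commanded pose from where the row before left it, along the tool's axes as they then stand; what a row does not reach is not made up. A row lasts 1/8 s, in which the tool goes at most 62.5 mm and 10.7 degrees, less where a joint would pass 70% of its speed; a pose out of reach is approached as far as the arm can. A call is refused whole if a number of a shift passes 1 or a number of a turn 1, either way. A call with a gripper value outside its range is refused whole. OPENING is the closure, from 0 (fully open) to 1 (shut), set as the call begins (- or left out, the last holds). The fingers move at their own pace and stop on an object; FORCE is the grip in N (left out, the last holds). Time passes only in rows, so rows that do not move let the fingers close. It gives the time, the measured TCP pose, the force, the opening and the grip force at its end, in the units of the state.
- r.sense(): the state, without advancing time (a new reading comes with each control period).
- r.camera(name): name is "scene" or "top"; returns a dict with "image" (420x560x3 uint8, blue, green, red), "vertical_fov" (degrees; the focal length in pixels is half the picture's height over the tangent of half this angle, whatever the lens; pixels are square), "cx", "cy" (the principal point, pixels), "origin" and "attitude" of the camera in the world. Camera axes: x right, y down, z forward; pixel columns grow to the right and rows downward; lengths in m; the calibration is good to about 2 mm. A picture is of the moment at which its call begins. There is no depth.
- r.job_done(): hands the job in; it is judged then, once.
The state is a dict: "t": time; "joints": joint angles; "qvel": joint speeds; "effort": joint torques, N m; "position": TCP position; "ee_rot": TCP orientation; "contact_force": force on the tool from outside, world axes, zero at the start; "ft_torque": the same for the moment, N m; "finger_gap": finger opening in m; "gripper_force": force on a finger pad.
Only numpy, scipy, OpenCV 4.12 (cv2) and the standard library are available. Lean on these libraries where they do the work, as an engineer would, in place of code of your own. Each camera call takes 0.05 s, during which the arm holds its last target. There are 200 camera calls.

## Working session

There is one attempt and no reset: what is moved stays moved. The work goes in short steps, Python scripts to look and compute and a shell command to move; the robot and the scene stay as the last step left them, time stands still between calls to the robot, and variables do not carry over. Pictures are saved under pics/ and viewed, at most 10 in all, crops included, and the job is handed in when it is done.

```bash
mkdir -p pics; cat > h.py <<'E'
import numpy as np, cv2
from scipy.spatial.transform import Rotation as R
from rig import r
def ray(c,u,v,z):
    f=210/np.tan(np.radians(c["vertical_fov"])/2)
    a=np.array(c["attitude"],float)
    M=a if a.shape==(3,3) else R.from_quat(a,scalar_first=True).as_matrix()
    d=M@np.array([(u-c["cx"])/f,(v-c["cy"])/f,1]); o=np.array(c["origin"])
    return o+d*(z-o[2])/d[2]
E
python3 - <<'E'
from h import *
ims=[]
for n in("top","scene"):
    c=r.camera(n); cv2.imwrite(f"pics/{n}0.png",c["image"]); print({k:v for k,v in c.items() if k!="image"})
s=r.sense();print(s)
E
```

```text
{'vertical_fov': 51.586500459935216, 'cx': 279.9973791692734, 'cy': 211.77081720349878, 'origin': array([ 0.56281962, -0.0273746 ,  0.79783709]), 'attitude': array([-0.02496821,  0.70713193, -0.70525867,  0.04417268])}
{'vertical_fov': 44.12154262534312, 'cx': 275.88690585194115, 'cy': 204.15251837762162, 'origin': array([0.9141918 , 0.46275608, 0.79882739]), 'attitude': array([-0.084221  ,  0.2494265 ,  0.90742654, -0.32752148])}
{'t': 0.1, 'joints': array([ 1.52657666e+00,  3.85494913e-01,  6.73685266e-03, -4.55667143e-04,
       -1.19398479e+00, -2.58581434e-01]), 'qvel': array([-0.00051743, -0.0017925 ,  0.00394205,  0.00104055, -0.00066756,
        0.00131592]), 'effort': array([-5.89133742e-04, -3.93319166e+01,  1.88931119e+01,  4.19799954e+00,
       -2.57140353e-03,  8.34544636e-06]), 'position': array([0.18621448, 0.59609824, 0.24900862]), 'ee_rot': array([ 9.90330215e-04,  9.88547644e-01, -1.50905813e-01, -1.06437082e-04]), 'contact_force': array([ 1.13992748, -0.11965088, -0.11365278]), 'ft_torque': array([ 0.03103372, -0.01585341,  0.00123947]), 'gripper_force': 0.0, 'finger_gap': 0.08560068185038157}
```

View pics/top0.png

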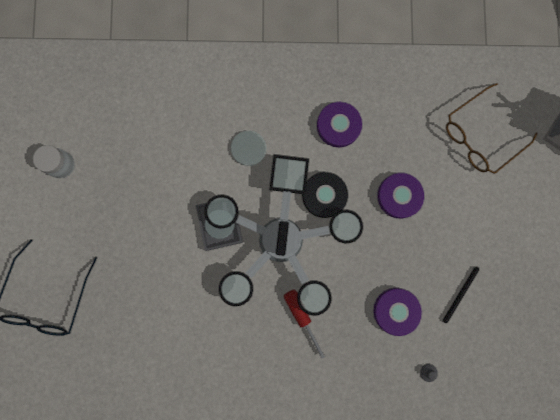

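View pics/scene0.png

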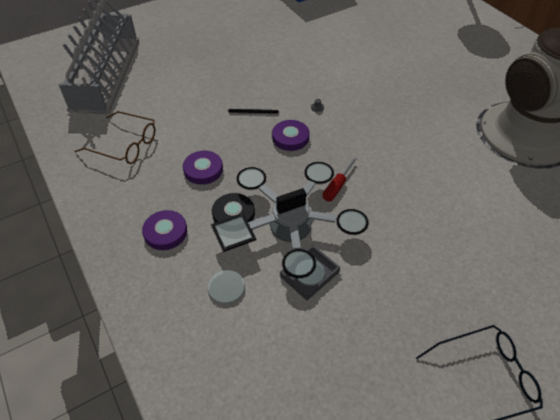

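The top view shows the charcoal pad at (325,194). The square filter is at (289,174), the hub at (282,239) and the tray at (220,225).

Candidates for the pad: the charcoal one at (325,194), purple ones at (340,124), (401,195) and (398,312), and a loose glass disc at (247,148). I choose the charcoal one. Next I'll measure and check a close crop.

```bash
cat > m.py <<'E'
from h import *
import sys
c=r.camera("top"); im=c["image"]; g=cv2.cvtColor(im,cv2.COLOR_BGR2GRAY)
def blob(mask,u,v,rad):
    m=np.zeros_like(g);cv2.circle(m,(u,v),rad,255,-1); m&=mask.astype(np.uint8)*255
    n,l,s,ce=cv2.connectedComponentsWithStats(m); k=1+s[1:,4].argmax()
    pts=cv2.findContours((l==k).astype(np.uint8),0,2)[0][0]
    return ce[k],cv2.minAreaRect(pts),s[k,4]
E
python3 - <<'E'
from m import *
cv2.imwrite("pics/crop.png",cv2.resize(im[110:310,180:380],None,fx=3,fy=3,interpolation=cv2.INTER_CUBIC))
h=im.astype(int)
win,_,a=blob((g>150),325,194,14);print("win",win,a)
_,sq,a2=blob(g<55,289,174,27);print("sq",sq,a2)
kc,kn,a3=blob(g<35,282,239,22);print("knob",kn,kc,a3)
tr,_,_=blob(g<0+110,220,225,1) if 0 else ((220,225),0,0)
P=ray(c,*win,.02);S=ray(c,*sq[0],.044);K=ray(c,*kc,.092);T=ray(c,*tr,.01)
b=cv2.boxPoints(kn);B=[ray(c,*p,.092)[:2] for p in b];print("knob corners",B)
print(P,S,K,T,np.linalg.norm((S-K)[:2]),np.linalg.norm((P-K)[:2]))
an=lambda q:np.degrees(np.arctan2(*(q-K)[1::-1]))
print("ang pad,sq,tray",an(P),an(S),an(T))
M=R.from_quat(r.sense()["ee_rot"],scalar_first=True).as_matrix();print(M)
print("tool shift to K above",M.T@(K-r.sense()["position"])/.06)
E
```

```text
Traceback (most recent call last):
  File "m.py", line 6, in blob
    n,l,s,ce=cv2.connectedComponentsWithStats(m); k=1+s[1:,4].argmax()
                                                      ~~~~~~~~~~~~~~^^
ValueError: attempt to get argmax of an empty sequence
```

View pics/crop.png

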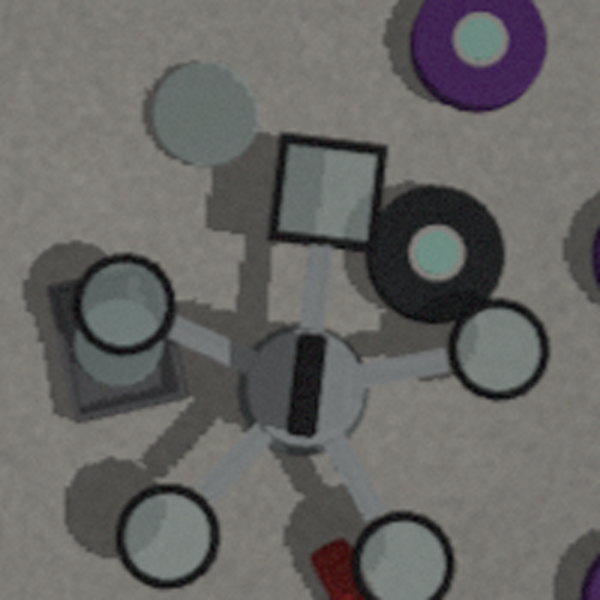

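The crop confirms the charcoal pad at about (325.5,194.5), with the square filter at (289.3,173.5) and the knob at (282.3,238.5).

```bash
python3 - <<'E'
from m import *
h=im.astype(int)
print(im[194,325],im[174,289],im[174,283],im[239,282],im[195,310],im[158,290])
win,_,a=blob(h[:,:,1]-h[:,:,2]>18,325,194,16);print("win",win,a)
_,sq,a2=blob(g>60,289,174,15);print("sq",sq,a2)
kc,kn,a3=blob(g<40,282,239,22);print("knob",kn,kc,a3)
P=ray(c,*win,.02);S=ray(c,289.3,173.5,.044);K=ray(c,*kn[0],.092);T=ray(c,220,225,.01)
print("knob corners",[ray(c,*p,.092)[:2] for p in cv2.boxPoints(kn)])
print(P,S,K,T,np.linalg.norm((S-K)[:2]),np.linalg.norm((P-K)[:2]),np.linalg.norm((T-K)[:2]))
an=lambda q:np.degrees(np.arctan2(*(q-K)[1::-1]))
print("ang pad,sq,tray",an(P),an(S),an(T))
M=R.from_quat(r.sense()["ee_rot"],scalar_first=True).as_matrix();print(M)
print("units to K",M.T@(K-r.sense()["position"])/.06)
E
```

```text
[130 139 107] [126 129 121] [108 110 103] [29 27 25] [29 29 22] [20 26 25]
win [325.24324324 193.81756757] 148
sq ((289.0, 174.00001525878906), (29.41741943359375, 29.41741943359375), 11.309932708740234) 708
knob ((281.7195129394531, 238.0243682861328), (8.944953918457031, 32.79816818237305), 6.340191841125488) [281.69023569 238.07407407] 297
knob corners [array([ 0.56376815, -0.03928335]), array([ 0.61663628, -0.04506111]), array([ 0.61507137, -0.05955676]), array([ 0.56219733, -0.05366809])]
[ 0.67221138 -0.13044498  0.02      ] [ 0.70458964 -0.06411918  0.044     ] [ 0.58931869 -0.04938011  0.092     ] [0.61568572 0.0598622  0.01      ] 0.11620942913216806 0.11594271395932723 0.11237927228149244
ang pad,sq,tray -44.36128821568534 -7.28656497351861 76.43045916752811
[[ 9.54499205e-01 -2.98213318e-01 -2.89979748e-04]
 [-2.98213442e-01 -9.54498365e-01 -1.27018473e-03]
 [ 1.02000808e-04  1.29886617e-03 -9.99999151e-01]]
units to K [9.62129451 8.26459542 2.63398017]
```

```bash
python3 -m pendant '[{"dx":0.75,"dy":0.64},{"dx":0.75,"dy":0.64},{"dx":0.75,"dy":0.64},{"dx":0.75,"dy":0.64},{"dx":0.75,"dy":0.64}]' 0 && python3 -m pendant '[{"dx":0.75,"dy":0.64},{"dx":0.75,"dy":0.64},{"dx":0.75,"dy":0.64},{"dx":0.75,"dy":0.64},{"dx":0.75,"dy":0.64}]'
cat > go.py <<'E'
from h import *
K=np.array([.5893,-.0494,.08]); s=r.sense()
M=R.from_quat(s["ee_rot"],scalar_first=True).as_matrix()
hd=np.degrees(np.arctan2(M[1,0],M[0,0]))
print(s["t"],s["position"],"heading",hd,"yaw units to -7:",(hd+7)/6,"shift units",M.T@(K-s["position"])/.06, s["joints"],s["finger_gap"],s["contact_force"])
E
python3 go.py
```

```text
0.2 [0.18623019 0.59628516 0.24933572] heading -17.35032995727117 yaw units to -7: -1.7250549928785286 shift units [9.62107566 8.26474503 2.83398051] [ 1.52665218e+00  3.85264104e-01  7.13893343e-03 -2.51276066e-04
 -1.19395291e+00 -2.58583684e-01] 0.08551566328247918 [-0.22122542  0.27110807 -0.03572304]schema error: expected keys dx, dy, dz, yaw
```

All keys are required in each row.

```bash
python3 -m pendant '[{"dx":0.75,"dy":0.64,"dz":0,"yaw":0},{"dx":0.75,"dy":0.64,"dz":0,"yaw":0},{"dx":0.75,"dy":0.64,"dz":0,"yaw":0},{"dx":0.75,"dy":0.64,"dz":0,"yaw":0},{"dx":0.75,"dy":0.64,"dz":0,"yaw":0}]' 0 && python3 go.py
```

```text
t: 0.82
position: [0.3445, 0.3444, 0.2501]
ee_rot: [-0.0, 0.989, -0.151, 0.0]
contact_force: [0.4, 0.9, 1.1]
finger_gap: 0.0853
gripper_force: 0.0
0.825 [0.34446036 0.34442457 0.25009039] heading -17.32037998013511 yaw units to -7: -1.7200633300225185 shift units [5.84952847 5.05189383 2.83411598] [ 1.11961366e+00  1.48534344e-01 -3.19256184e-01  4.58480336e-05
 -1.10276568e+00  1.48864342e-01] 0.085283067244905 [0.38287896 0.94288841 1.10056042]
```

```bash
python3 -m pendant '[{"dx":0.75,"dy":0.65,"dz":0,"yaw":0},{"dx":0.75,"dy":0.65,"dz":0,"yaw":0},{"dx":0.75,"dy":0.65,"dz":0,"yaw":0},{"dx":0.75,"dy":0.65,"dz":0,"yaw":0},{"dx":0.75,"dy":0.65,"dz":0,"yaw":0}]' && python3 -m pendant '[{"dx":0.7,"dy":0.6,"dz":0,"yaw":0},{"dx":0.5,"dy":0.45,"dz":0,"yaw":-0.7},{"dx":0,"dy":0,"dz":0.5,"yaw":-1.0},{"dx":0,"dy":0,"dz":0.5,"yaw":0},{"dx":0,"dy":0,"dz":0,"yaw":0}]' && python3 go.py
```

```text
t: 1.45
position: [0.5012, 0.0912, 0.2501]
ee_rot: [-0.0, 0.989, -0.151, 0.0]
contact_force: [0.3, 1.3, 0.6]
finger_gap: 0.0855
gripper_force: 0.0
t: 2.08
position: [0.5488, 0.0108, 0.1877]
ee_rot: [0.001, 0.998, -0.063, -0.003]
contact_force: [0.8, -0.2, 1.3]
finger_gap: 0.0852
gripper_force: 0.0
2.075 [0.54881995 0.01079677 0.18767322] heading -7.193548505351704 yaw units to -7: -0.032258084225284055 shift units [0.80520076 0.90702772 1.79196019] [ 3.14809720e-01  3.13423685e-01 -2.66803812e-01 -5.63350916e-04
 -9.96644331e-01  1.13074906e+00] 0.08520247508874776 [ 0.77057399 -0.21640271  1.26856442]
```

```bash
python3 -m pendant '[{"dx":0.4,"dy":0.45,"dz":0,"yaw":0},{"dx":0.4,"dy":0.45,"dz":0,"yaw":0},{"dx":0,"dy":0,"dz":0.3,"yaw":0},{"dx":0,"dy":0,"dz":0,"yaw":0},{"dx":0,"dy":0,"dz":0,"yaw":0}]' && python3 go.py
python3 - <<'E'
from h import *
for n in ("top","scene"):
    c=r.camera(n);i=c["image"];i=i[130:330,170:400] if n=="top" else i[100:320,180:400]
    cv2.imwrite(f"pics/{n}1.png",cv2.resize(i,None,fx=2.5,fy=2.5))
E
```

```text
t: 2.7
position: [0.5919, -0.0478, 0.1735]
ee_rot: [0.0, 0.998, -0.062, 0.001]
contact_force: [-0.6, -0.4, 0.1]
finger_gap: 0.0852
gripper_force: 0.0
2.7 [ 0.59192608 -0.04782024  0.17347225] heading -7.090544555945388 yaw units to -7: -0.015090759324231318 shift units [-0.04347174  0.03169762  1.55777917] [ 1.92105166e-01  3.95119431e-01 -1.80452121e-01  6.61114544e-04
 -9.93185054e-01  1.25457751e+00] 0.08524825454180834 [-0.6197804  -0.39965362  0.08646572]
```

View pics/scene1.png

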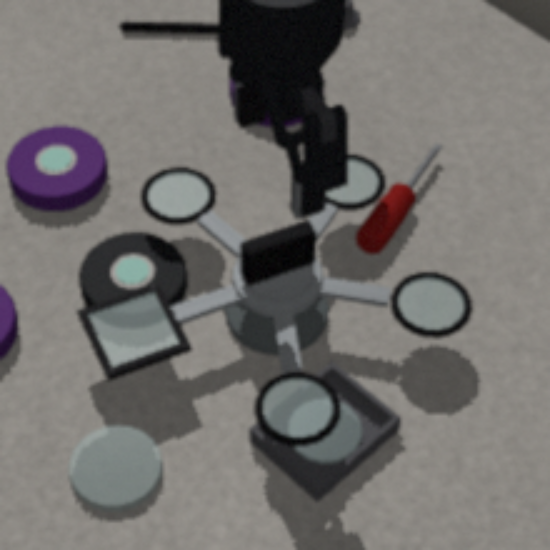

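The scene view shows the open gripper above and behind the knob, with the visible finger tip at crop (305,210) and the knob at (278,250). The wheel has not moved. I'll descend.

```bash
python3 -m pendant '[{"dx":-0.04,"dy":0.03,"dz":0.5,"yaw":0},{"dx":0,"dy":0,"dz":0.3,"yaw":0},{"dx":0,"dy":0,"dz":0,"yaw":0}]' && python3 go.py && python3 -m pendant '[{"dx":0,"dy":0,"dz":0.35,"yaw":0},{"dx":0,"dy":0,"dz":0.35,"yaw":0},{"dx":0,"dy":0,"dz":0,"yaw":0},{"dx":0,"dy":0,"dz":0,"yaw":0}]' && python3 go.py
```

```text
t: 3.18
position: [0.588, -0.0494, 0.1234]
ee_rot: [0.0, 0.998, -0.062, -0.001]
contact_force: [0.4, 0.1, 1.0]
finger_gap: 0.0855
gripper_force: 0.0
3.175 [ 0.58801976 -0.04943513  0.12339604] heading -7.116692117044002 yaw units to -7: -0.01944868617400027 shift units [ 0.02265818 -0.00370231  0.72321795] [ 1.90336402e-01  4.44813864e-01 -2.44071484e-01 -4.92611666e-05
 -8.84163571e-01  1.25628220e+00] 0.08547164503204958 [0.37653299 0.05189003 0.98650825]
t: 3.68
position: [0.5898, -0.0495, 0.0836]
ee_rot: [-0.0, 0.998, -0.062, 0.001]
contact_force: [0.1, 0.3, 0.4]
finger_gap: 0.0856
gripper_force: 0.0
3.675 [ 0.58983415 -0.04948053  0.08364016] heading -7.1056704601657295 yaw units to -7: -0.017611743360954907 shift units [-0.00916648 -0.00021069  0.06064451] [ 1.89936163e-01  4.94154764e-01 -2.81599792e-01  7.50979918e-04
 -7.92332786e-01  1.25631667e+00] 0.08556040308055886 [0.12036396 0.2628525  0.37572219]
```

Close gently.

```bash
python3 -m pendant '[{"dx":0,"dy":0,"dz":0.03,"yaw":0},{"dx":0,"dy":0,"dz":0,"yaw":0},{"dx":0,"dy":0,"dz":0,"yaw":0},{"dx":0,"dy":0,"dz":0,"yaw":0},{"dx":0,"dy":0,"dz":0,"yaw":0}]' 1 40 && python3 -m pendant '[{"dx":0,"dy":0,"dz":0,"yaw":0},{"dx":0,"dy":0,"dz":0,"yaw":0},{"dx":0,"dy":0,"dz":0,"yaw":0}]' && python3 go.py
```

```text
t: 4.3
position: [0.5888, -0.0492, 0.0805]
ee_rot: [-0.0, 0.998, -0.062, 0.0]
contact_force: [-1.2, 2.1, 2.7]
finger_gap: 0.0154
gripper_force: 41.4
t: 4.68
position: [0.5888, -0.0493, 0.0805]
ee_rot: [-0.0, 0.998, -0.062, 0.0]
contact_force: [-1.8, 4.8, 4.4]
finger_gap: 0.0151
gripper_force: 41.6
4.675 [ 0.5888425  -0.04925881  0.08048705] heading -7.138091522671978 yaw units to -7: -0.02301525377866298 shift units [0.00785503 0.00139119 0.00812003] [ 1.90236197e-01  4.97750776e-01 -2.84837920e-01 -4.30418368e-04
 -7.87679044e-01  1.25628060e+00] 0.015112455127731728 [-1.75062919  4.84204854  4.40644875]
```

```bash
python3 -m pendant '[{"dx":0,"dy":0,"dz":0,"yaw":0.5},{"dx":0,"dy":0,"dz":0,"yaw":0.7},{"dx":0,"dy":0,"dz":0,"yaw":0.7},{"dx":0,"dy":0,"dz":0,"yaw":0.7},{"dx":0,"dy":0,"dz":0,"yaw":0.5}]' && python3 go.py && python3 -m pendant '[{"dx":0,"dy":0,"dz":0,"yaw":0.7},{"dx":0,"dy":0,"dz":0,"yaw":0.7},{"dx":0,"dy":0,"dz":0,"yaw":0.7},{"dx":0,"dy":0,"dz":0,"yaw":0.6},{"dx":0,"dy":0,"dz":0,"yaw":0.4}]' && python3 -m pendant '[{"dx":0,"dy":0,"dz":0,"yaw":0},{"dx":0,"dy":0,"dz":0,"yaw":0},{"dx":0,"dy":0,"dz":0,"yaw":0}]' && python3 go.py; python3 - <<'E'
from h import *
for n in ("top","scene"):
    c=r.camera(n);i=c["image"];i=i[130:330,170:400] if n=="top" else i[100:320,180:400]
    cv2.imwrite(f"pics/{n}2.png",cv2.resize(i,None,fx=2.5,fy=2.5))
E
```

```text
t: 5.3
position: [0.5889, -0.049, 0.0805]
ee_rot: [-0.0, 0.975, -0.223, 0.0]
contact_force: [-0.5, 6.8, 4.2]
finger_gap: 0.0153
gripper_force: 41.7
5.3 [ 0.58894787 -0.04897212  0.08048288] heading -25.813156385637882 yaw units to -7: -3.1355260642729803 shift units [0.00838552 0.00387141 0.00804765] [ 1.90605208e-01  4.97779027e-01 -2.84699465e-01 -6.91437918e-04
 -7.87497530e-01  9.30154403e-01] 0.015314966796959477 [-0.4507692   6.75238837  4.19805808]
t: 5.92
position: [0.5892, -0.0487, 0.0805]
ee_rot: [-0.001, 0.926, -0.378, 0.0]
contact_force: [-1.0, 7.0, 3.2]
finger_gap: 0.0156
gripper_force: 41.7
t: 6.3
position: [0.5891, -0.0487, 0.0805]
ee_rot: [-0.001, 0.926, -0.377, 0.0]
contact_force: [-2.2, 6.8, 3.6]
finger_gap: 0.0154
gripper_force: 41.6
6.3 [ 0.58912219 -0.04867864  0.08048628] heading -44.32954695141831 yaw units to -7: -6.221591158569718 shift units [0.01052031 0.00654183 0.00809581] [ 0.19090859  0.49782382 -0.28444551 -0.00110853 -0.78720183  0.60697318] 0.01540439926536155 [-2.2161441   6.7952921   3.60695444]
```

View pics/top2.png

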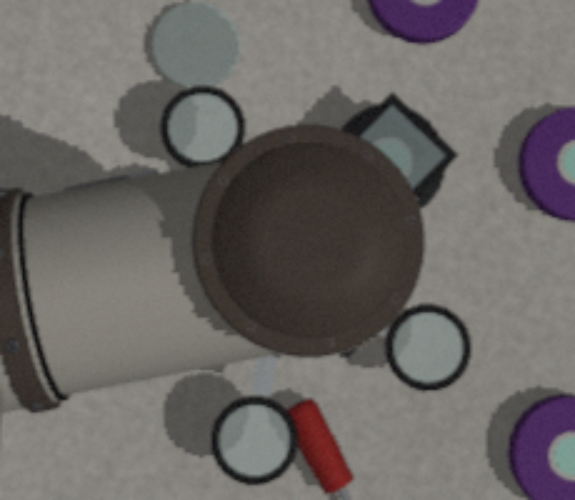

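The square filter is now over the charcoal pad. Its visible corners are at crop (393,97) and (455,155), and the lit window shows through the glass at about (393,153). I'll release and lift clear.

```bash
python3 -m pendant '[{"dx":0,"dy":0,"dz":0,"yaw":0},{"dx":0,"dy":0,"dz":0,"yaw":0},{"dx":0,"dy":0,"dz":0,"yaw":0},{"dx":0,"dy":0,"dz":0,"yaw":0},{"dx":0,"dy":0,"dz":0,"yaw":0}]' 0 && python3 -m pendant '[{"dx":0,"dy":0,"dz":0,"yaw":0},{"dx":0,"dy":0,"dz":-0.4,"yaw":0},{"dx":0,"dy":0,"dz":-0.6,"yaw":0},{"dx":0,"dy":0,"dz":-0.8,"yaw":0},{"dx":0,"dy":0,"dz":-0.8,"yaw":0}]' && python3 -m pendant '[{"dx":-0.7,"dy":-0.6,"dz":0,"yaw":0},{"dx":-0.7,"dy":-0.6,"dz":0,"yaw":0},{"dx":-0.7,"dy":-0.6,"dz":0,"yaw":0},{"dx":-0.7,"dy":-0.6,"dz":0,"yaw":0},{"dx":0,"dy":0,"dz":0,"yaw":0}]' && python3 go.py
python3 - <<'E'
from m import *
cv2.imwrite("pics/top3.png",cv2.resize(im[110:310,180:380],None,fx=3,fy=3,interpolation=cv2.INTER_CUBIC))
E
```

```text
t: 7.02
position: [0.5887, -0.0498, 0.0802]
ee_rot: [0.0, 0.926, -0.378, 0.0]
contact_force: [0.2, -0.4, -0.1]
finger_gap: 0.0855
gripper_force: 0.0
t: 7.65
position: [0.5884, -0.0497, 0.2376]
ee_rot: [0.0, 0.926, -0.377, -0.0]
contact_force: [0.7, -0.6, -0.0]
finger_gap: 0.0854
gripper_force: 0.0
t: 8.28
position: [0.5687, 0.1742, 0.2361]
ee_rot: [-0.0, 0.927, -0.375, 0.0]
contact_force: [0.1, -0.3, -0.8]
finger_gap: 0.0855
gripper_force: 0.0
8.275 [0.56874904 0.17415977 0.2360552 ] heading -44.06194915705032 yaw units to -7: -6.176991526175054 shift units [2.83766401 2.44018334 2.59967652] [ 5.69042020e-01  3.43448640e-01 -9.06873840e-02 -2.32681843e-04
 -1.13634515e+00  2.32826101e-01] 0.0854616003003277 [ 0.14420659 -0.27097461 -0.80805445]
```

View pics/top3.png

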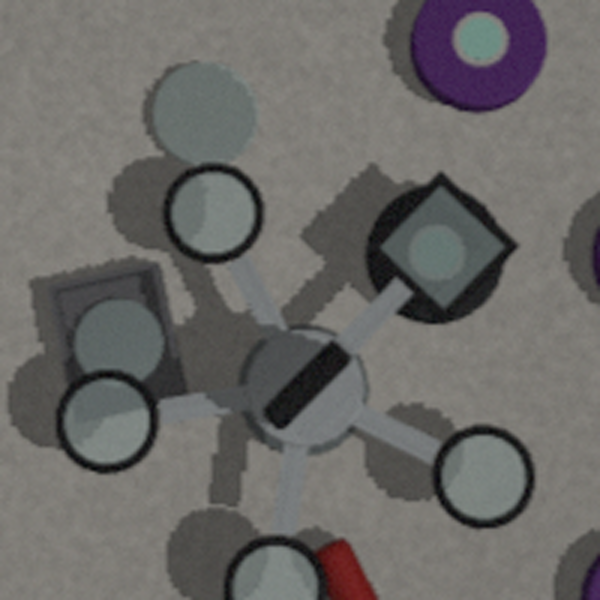

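The square filter, centred at crop (445,247), sits over the lit window at (436,252). That offset is a few mm before parallax. The gripper is clear, so I'm handing in.

```bash
python3 -m pendant '[{"dx":0,"dy":0,"dz":0,"yaw":0},{"dx":0,"dy":0,"dz":0,"yaw":0},{"dx":0,"dy":0,"dz":0,"yaw":0}]' >/dev/null; python3 -c "
from h import *
c=r.camera('top')
print(ray(c,180+445/3,110+247/3,.044)-[.6722,-.1304,0]);print(r.job_done())"
```

```text
[-0.00070501 -0.00233455  0.044     ]
the job is handed in; nothing more can be done
None
```

I turned the wheel the short way, about 37° and away from the lens tray, leaving the square filter about 2–3 mm from the light pad's centre by the top camera. The gripper is released and clear, and the job was handed in at about 9 s; no verdict came back.

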